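# Take the wobble out of the spice carousel

### The job

The emptied spice carousel wobbles because the black knob on top of its column has worked loose. With the fingers either side of the column just below the knob, gently rock it to the left and then to the right until you feel it come up against its stop on each side; then screw the knob down clockwise until that play is gone and about an eighth of a turn more, no tighter, and let go. Never force the bearing, and leave the jars standing round it alone.

Things in the scene. Friction and masses are not known exactly. Their poses are not given: they have to be found in the camera images.
- stand: fixed foot of the carousel, round, wood on a rubber suction pad, 108 mm across, 16 mm high; a race of 24 steel balls on an 84 mm circle carries the tray at 22 mm height. Origin on its centre line at the worktop, z up, x away from the robot, y to the left (yaw up to 0.3 rad)
- carousel: turning part, 0.6 kg, resting on the balls: round wooden tray 128 mm across with a low lip, a steel wire rail round its edge 42 mm above the origin, and an upright metal column, 50 mm in diameter, whose flat top lies 140 mm above the origin. Spins freely. Origin on the column's centre line at the balls (22 mm above the worktop), z along the column
- knob: black ribbed round knob on the column's axis, 29 mm in diameter, from 5 to 26 mm above its origin, which lies at the underside of its spring washer. On a fixed screw: clockwise from above moves it down 1.27 mm per rad (8 mm a turn), friction about 0.05 N m. Starts 1.0 to 2.7 rad short of touching the column's top; past that the washer presses harder by about 20 N per rad. z up
- rock (a joint): lean of the column in rad about the stand's x axis: 0 upright, + to the left (its top to +y), - to the right. Pushed near its top the loose column tips over the edge of the ball circle, its weight resisting with 2 to 3 N, until its top meets the knob's washer 13.5 mm off the axis, 3 to 9 mm to each side, then gives 0.07 mm per N at the washer. Fingers clamped tight on it hold it upright
- spice_a: bystander: spice jar with a red cap, 45 mm across, 106 mm high, origin under its centre
- spice_b: bystander: spice jar with a white cap, 47 mm across, 98 mm high, origin under its centre
- jar_b: bystander: glass jar with a grey lid, 72 mm across, 102 mm high, origin under its centre
- jar_c: bystander: squat jar with a pale lid, 68 mm across, 84 mm high, origin under its centre

How it is judged:
On the way, in this order (a step that is already met when the one before it is completed fails the run):
1. the column is rocked to the left until it meets its stop under the still loose knob (value of joint rock above 0.017 rad and contact force between knob and carousel above 2 N and contact force between the fingers and carousel above 1 N), for 0.05 s.
2. the column is rocked to the right until it meets its stop there (value of joint rock below -0.017 rad and contact force between knob and carousel above 2 N and contact force between the fingers and carousel above 1 N), for 0.05 s.
3. the knob is screwed down until it bears lightly on the upright column (contact force between knob and carousel above 4 N and value of joint rock between -0.006 and 0.006 rad and not (contact force between the fingers and carousel above 0.5 N)), for 0.2 s.
At the end, for the whole second after the job is handed in: the carousel stands upright (within 0.008 rad) and still, without play: the knob bears on the column with 4 to 22 N (contact force between knob and carousel between 4 and 22 N and angle between carousel's own z axis and vertical below 0.008 rad and linear speed of carousel below 0.01 m/s); the robot touches nothing.
It fails at once if the bearing is forced: the knob and the column press on each other with more than 35 N (contact force between knob and carousel above 35 N).
It fails at once if a bystander is moved more than 20 mm or tipped (distance of any of spice_a, spice_b, jar_b, jar_c from where it was at the start of the episode above 0.02 m or angle between any of spice_a, spice_b, jar_b, jar_c's own z axis and vertical above 0.3 rad).
It also fails if it takes over 72 s, if anything falls off the work surface, if the arm or the gripper's body presses on something with over 40 N, if the wrist force passes 120 N, or if a joint passes its speed limit or range.

### The arm

A 7-joint arm with a two-finger parallel gripper is mounted at the origin on a cart in front of the work surface, level with it; the furniture and walls round the work are solid. World frame = base frame: x ahead of the robot, y to its left, z up, the work surface at z = 0. Lengths are in m, angles in rad, forces in N, time in s.
With the tool pointing down it reaches from about 0.4 to 0.85 m from the base axis. Payload 4.5 kg.
Tool frame: the origin (TCP) lies midway between the tips of the shut fingers; the grasp point (between the pads) lies 19 mm behind it (r.grip_point_offset is the distance from the TCP to the grasp point, in m); z points along the fingers, y is the line along which they close (so a half turn about z gives the same grasp; the last joint's range is limited). The gripper opens to 88 mm and grips with 3 to 60 N. Pads are 18 mm wide; open, the fingers measure 123 mm over their backs; the gripper's body (75 mm by 187 mm) begins 45 mm behind the grasp point.
Start: joints at [-1.177, 0.689, -0.195, 1.565, 0.157, 0.902, -0.215], TCP at [0.22, 0.585, 0.239] pointing down, gripper open.
Joint ranges: [-3.01, 3.01], [-0.46, 2.08], [-1.47, 1.51], [0.13, 2.56], [-1, 4.14], [0.04, 2.09], [-2.66, 2.66]. Speed limits (rad/s): [2.57, 2.57, 3.14, 3.14, 3.14, 3.14, 3.14].

### API

Orientations are given as a unit quaternion [x, y, z, w].
In Python, from plant import r, optics gives the robot as it stands.
- The arm moves only by the shell command python3 -m pendant 'ROWS' [OPENING] [FORCE]. ROWS is JSON, a list of rows, each a list of 6 numbers: the shift along the tool's x, y, z as a fraction of full scale, then the turn, a rotation vector about the tool's x, y, z as a fraction of full scale. A call has 1 to 5 rows; each row shifts and turns the commanded pose from where the row before left it, along the tool's axes as they then stand; what a row does not reach is not made up. Full scale, the value 1, is 0.025 m for a shift and pi rad for a turn. A row lasts 1/12 s, in which the tool goes at most 41.7 mm and 7.16 degrees, less where a joint would pass 70% of its speed; a pose out of reach is approached as far as the arm can. A call with a number of a shift or a turn outside -1 to 1 is refused whole. A call with a gripper value outside its range is refused whole. OPENING is the opening, from -1 (shut) to 1 (fully open), set as the call begins (- or left out, the last holds). The fingers move at their own pace and stop on an object; FORCE is the grip in N (left out, the last holds). Time passes only in rows, so rows that do not move let the fingers close. It gives the time, the measured TCP pose, the force, the opening and the grip force at its end, in the units of the state.
- r.get_state(): the state, without advancing time (a new reading comes with each control period).
- optics.snapshot(name): name is "side" or "top"; returns (picture, depth): 480x640x3 uint8, blue, green, red; 480x640 float32, m along the optical axis (not along the pixel's ray), 0 where there is no reading.
- optics.calibration(name): a dict with "vfov" (degrees; the focal length in pixels is half the picture's height over the tangent of half this angle, whatever the lens; pixels are square), "cx", "cy" (the principal point, pixels), "cam_to_world" (4x4, takes a point from camera to world coordinates). Camera axes: x right, y up, looking along -z (the intrinsics and any distortion apply to the point x, -y, -z); pixel columns grow to the right and rows downward; lengths in m; the calibration is good to about 2 mm. A picture is of the moment at which its call begins. calibration takes no time and is no camera call.
- r.finish_job(): hands the job in; it is judged then, once.
The state is a dict: "clock": time; "q": joint angles; "qd": joint speeds; "joint_torque": joint torques, N m; "tool_pos": TCP position; "eef_rot": TCP orientation; "contact_force": force on the tool from outside, world axes, zero at the start; "moment": the same for the moment, N m; "opening": opening from 0.0 (shut) to 1.0 (fully open); "finger_force": force on a finger pad.
Only numpy, scipy, OpenCV 4.12 (cv2) and the standard library are available. Lean on these libraries where they do the work, as an engineer would, in place of code of your own. Each camera call takes 0.05 s, during which the arm holds its last target. There are 200 camera calls.

## Working session

There is one attempt and no reset: what is moved stays moved. The work goes in short steps, Python scripts to look and compute and a shell command to move; the robot and the scene stay as the last step left them, time stands still between calls to the robot, and variables do not carry over. Pictures are saved under pics/ and viewed, at most 10 in all, crops included, and the job is handed in when it is done.

```bash
ls; mkdir -p pics
python3 - <<'E'
from plant import r, optics
import cv2,numpy as np
np.set_printoptions(precision=4,suppress=True)
for n in("side","top"):
    p,d=optics.snapshot(n); cv2.imwrite(f"pics/{n}0.png",p); np.save(f"pics/{n}0.npy",d)
    print(n,optics.calibration(n))
print(r.get_state(), r.grip_point_offset)
E
```

```text
pics
side {'vfov': 52.96308105819467, 'cx': 320.7874243989232, 'cy': 235.70915948632353, 'cam_to_world': array([[ 0.9891,  0.078 , -0.1253,  0.3948],
       [-0.1474,  0.5657, -0.8113, -0.802 ],
       [ 0.0076,  0.8209,  0.571 ,  0.613 ],
       [ 0.    ,  0.    ,  0.    ,  1.    ]])}
top {'vfov': 47.57426858422364, 'cx': 318.28544550574134, 'cy': 243.48721782046243, 'cam_to_world': array([[-0.457 ,  0.8417, -0.2874,  0.2501],
       [-0.8894, -0.4355,  0.1388, -0.0029],
       [-0.0084,  0.3191,  0.9477,  0.925 ],
       [ 0.    ,  0.    ,  0.    ,  1.    ]])}
{'clock': 0.1, 'q': array([-1.1772,  0.6899, -0.1945,  1.5662,  0.1573,  0.9025, -0.2151]), 'qd': array([ 0.0012, -0.0018,  0.0004, -0.0024, -0.001 ,  0.0001,  0.0004]), 'joint_torque': array([ -0.0036, -52.85  ,  -1.2714, -15.3838,  -0.0525,   0.002 ,
         0.    ]), 'tool_pos': array([0.2199, 0.5844, 0.238 ]), 'eef_rot': array([ 0.1789,  0.9839, -0.0008, -0.0001]), 'contact_force': array([0.724 , 0.0706, 0.4892]), 'moment': array([0.0118, 0.015 , 0.0291]), 'finger_force': 0.0, 'opening': 0.9963637691691909} 0.0187
```

View pics/side0.png

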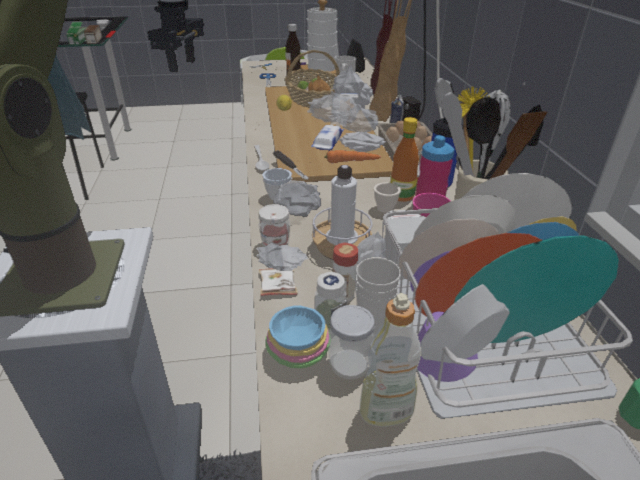

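View pics/top0.png

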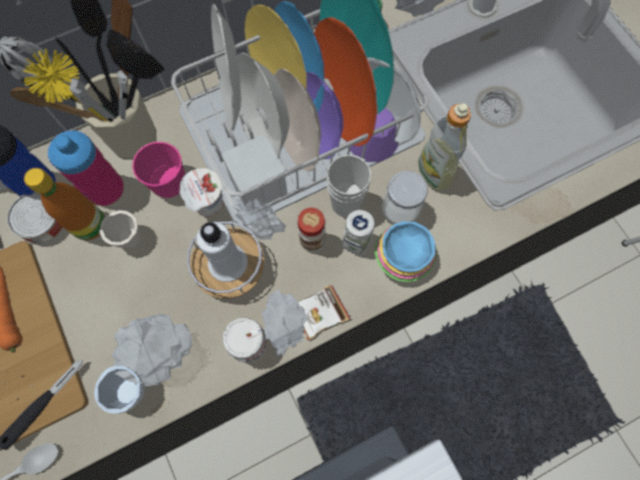

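Side view: the black knob is at about (344,172) and the column top at about (343,182); the red-cap jar is at (345,255) and the white-cap one at (330,285). Top view: knob (210,232), column, tray rim, red cap (311,222), white cap (359,225), jar_b (405,190).

```bash
cat > h.py <<'E'
from plant import r, optics
import cv2,numpy as np
from scipy.spatial.transform import Rotation as R
np.set_printoptions(precision=4,suppress=True)
def ray(n,u,v):
    c=optics.calibration(n);f=240/np.tan(np.radians(c["vfov"])/2);T=c["cam_to_world"]
    return T[:3,3],T[:3,:3]@np.array([(u-c["cx"])/f,-(v-c["cy"])/f,-1.])
def dep(n,d,u,v):
    o,k=ray(n,u,v); return o+k*d[int(round(v)),int(round(u))]
def cloud(n,d):
    c=optics.calibration(n);f=240/np.tan(np.radians(c["vfov"])/2);T=c["cam_to_world"]
    v,u=np.mgrid[:480,:640]
    P=np.stack([(u-c["cx"])/f*d,-(v-c["cy"])/f*d,-d],-1)
    return P@T[:3,:3].T+T[:3,3]
def tri(a,b):
    (o1,k1),(o2,k2)=ray("side",*a),ray("top",*b)
    s=np.linalg.lstsq(np.c_[k1,-k2],o2-o1,rcond=None)[0]
    p,q=o1+k1*s[0],o2+k2*s[1]; return (p+q)/2,np.linalg.norm(p-q)
def project(n,P):
    c=optics.calibration(n);f=240/np.tan(np.radians(c["vfov"])/2);T=c["cam_to_world"]
    q=(np.asarray(P)-T[:3,3])@T[:3,:3]; return c["cx"]+f*q[0]/-q[2], c["cy"]+f*q[1]/q[2]
E
python3 - <<'E'
from h import *
ds,dt=np.load("pics/side0.npy"),np.load("pics/top0.npy")
print("top knob dep",dep("top",dt,210,232),"side",dep("side",ds,344,172), tri((344,168),(210,229)))
for nm,(u,v) in dict(red=(311,218),white=(360,219),jarb=(405,186),cup=(349,172),yog=(203,183),wj=(243,335),foilA=(285,318),foilB=(258,215)).items(): print(nm,dep("top",dt,u,v))
P=cloud("top",dt)
for n in("side","top"):
    p=cv2.imread(f"pics/{n}0.png")
    u,v=(344,190) if n=="side" else (222,245)
    c=cv2.resize(p[v-65:v+65,u-80:u+80],None,fx=5,fy=5,interpolation=cv2.INTER_CUBIC); cv2.imwrite(f"pics/{n}c.png",c[:600])
# knob top & column
for n,d in(("top",dt),("side",ds)):
    P=cloud(n,d); img=cv2.imread(f"pics/{n}0.png").max(-1)
    x0=dep(n,d,*((210,232) if n=="top" else (344,172)))
    near=np.hypot(P[...,0]-x0[0],P[...,1]-x0[1])<.06
    for lo,hi in((.168,.2),(.13,.162),(.1,.13),(.07,.1)):
        m=near&(P[...,2]>lo)&(P[...,2]<hi); q=P[m]
        if len(q)>5:
            # fit circle (known radius free)
            A=np.c_[2*q[:,:2],np.ones(len(q))];s=np.linalg.lstsq(A,(q[:,:2]**2).sum(1),rcond=None)[0]
            print(n,lo,hi,len(q),"c",s[:2],"r",np.sqrt(s[2]+s[:2]@s[:2]),"zmax",np.percentile(q[:,2],95), q.mean(0))
E
```

```text
top knob dep [0.5587 0.0197 0.1931] side [0.5634 0.0069 0.1877] (array([0.5648, 0.0179, 0.1903]), np.float64(0.0012659367870449785))
red [ 0.5425 -0.1322  0.1059]
white [ 0.5079 -0.204   0.0956]
jarb [ 0.5227 -0.296   0.103 ]
cup [ 0.6006 -0.2347  0.0715]
yog [ 0.6991 -0.0018  0.0692]
wj [0.4266 0.0456 0.0811]
foilA [ 0.4291 -0.025   0.0392]
foilB [ 0.5971 -0.0602  0.0802]
top 0.168 0.2 393 c [0.5615 0.0198] r 0.010715957829737931 zmax 0.1932229461479597 [0.5594 0.0197 0.1858]
top 0.13 0.162 478 c [0.5618 0.0199] r 0.021870301693646305 zmax 0.16171938261692112 [0.5511 0.0193 0.1537]
top 0.1 0.13 197 c [0.5636 0.02  ] r 0.024683691388072526 zmax 0.12901514729558294 [0.5437 0.0191 0.1151]
top 0.07 0.1 176 c [0.5634 0.02  ] r 0.02455821413206299 zmax 0.09798032923765793 [0.5439 0.0183 0.0854]
side 0.168 0.2 233 c [0.5653 0.0172] r 0.010643491073741023 zmax 0.19365724483878546 [0.5644 0.0127 0.1824]
side 0.13 0.162 384 c [0.5654 0.0184] r 0.022723849138855397 zmax 0.16151059278941973 [0.5625 0.0024 0.1471]
side 0.1 0.13 313 c [0.5657 0.0196] r 0.023662188040497485 zmax 0.12883321544173415 [0.5617 0.0018 0.1149]
side 0.07 0.1 292 c [0.5655 0.0198] r 0.02392896795370203 zmax 0.09862887256239355 [0.5627 0.0014 0.0851]
```

View pics/sidec.png

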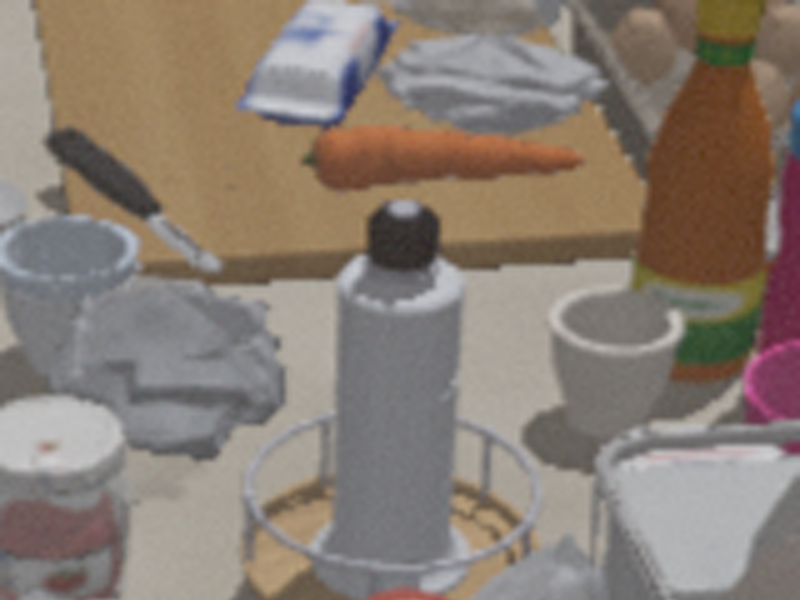

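View pics/topc.png

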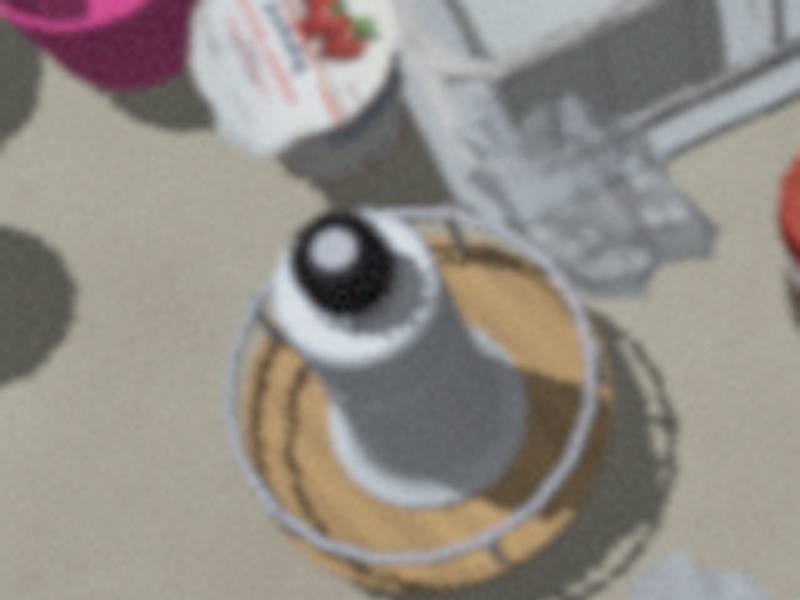

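Both crops show the knob on the column axis, with a gap between knob and column top. The fits agree to about 2 mm: axis (0.565, 0.0195), column top z 0.162, knob top about 0.191, matching the text. Next I check the path for tall obstacles.

```bash
python3 - <<'E'
from h import *
for n in("side","top"):
    P=cloud(n,np.load(f"pics/{n}0.npy")).reshape(-1,3)
    m=(P[:,2]>.11)&(P[:,2]<.7)&(P[:,0]>.1)&(P[:,0]<.75)&(P[:,1]>-.3)&(P[:,1]<.8)
    q=P[m]; key=np.floor(q[:,:2]/.06).astype(int)
    for k in np.unique(key,axis=0):
        z=q[(key==k).all(1)][:,2]
        if len(z)>8: print(n,(k+.5)*.06,len(z),np.percentile(z,97).round(3))
E
python3 -m pendant '[[0,0,-0.5,0,0,0],[0,0,-0.5,0,0,0],[0,0,-0.5,0,0,-0.039],[0,0,0,0,0,-0.039],[0,0,0,0,0,-0.036]]' 0.55 20
```

```text
side [0.09 0.09] 173 0.479
side [0.15 0.51] 164 0.346
side [0.21 0.51] 699 0.384
side [0.21 0.57] 646 0.406
side [0.21 0.63] 128 0.319
side [0.27 0.57] 182 0.405
side [0.27 0.63] 396 0.346
side [0.27 0.69] 15 0.346
side [ 0.57 -0.27] 217 0.127
side [ 0.57 -0.21] 334 0.126
side [ 0.57 -0.03] 314 0.163
side [0.57 0.03] 632 0.193
side [ 0.63 -0.27] 1070 0.208
side [ 0.63 -0.21] 1078 0.176
side [ 0.63 -0.15] 124 0.117
side [ 0.63 -0.09] 292 0.117
side [ 0.63 -0.03] 89 0.116
side [ 0.69 -0.27] 67 0.216
side [ 0.69 -0.21] 1159 0.2
side [ 0.69 -0.15] 622 0.204
side [ 0.69 -0.09] 228 0.113
side [ 0.69 -0.03] 174 0.116
side [0.69 0.75] 42 0.132
side [0.69 0.81] 51 0.135
side [ 0.75 -0.21] 331 0.2
side [ 0.75 -0.15] 415 0.214
side [ 0.75 -0.03] 32 0.116
side [0.75 0.03] 10 0.32
side [0.75 0.21] 362 0.203
side [0.75 0.75] 122 0.145
side [0.75 0.81] 56 0.165
top [0.51 0.03] 108 0.162
top [ 0.57 -0.27] 128 0.126
top [ 0.57 -0.21] 163 0.127
top [ 0.57 -0.03] 80 0.164
top [0.57 0.03] 991 0.193
top [ 0.63 -0.27] 555 0.212
top [ 0.63 -0.21] 501 0.179
top [ 0.63 -0.15] 206 0.117
top [ 0.63 -0.09] 401 0.116
top [ 0.63 -0.03] 156 0.116
top [ 0.69 -0.27] 643 0.176
top [ 0.69 -0.21] 578 0.199
top [ 0.69 -0.15] 614 0.203
top [ 0.69 -0.09] 467 0.113
top [ 0.69 -0.03] 194 0.115
top [ 0.75 -0.27] 351 0.194
top [ 0.75 -0.21] 295 0.197
top [ 0.75 -0.15] 281 0.214
top [ 0.75 -0.09] 46 0.159
top [ 0.75 -0.03] 59 0.116
top [0.75 0.03] 68 0.32
top [0.75 0.21] 1239 0.202
clock: 0.52
tool_pos: [0.2201, 0.5852, 0.2768]
eef_rot: [-0.002, 1.0, 0.0, 0.0]
contact_force: [0.2, -0.4, 0.3]
opening: 0.772
finger_force: 0.0
```

```bash
python3 -m pendant '[[-0.6,-1,0,0,0,0],[-0.6,-1,0,0,0,0],[-0.6,-1,0,0,0,0],[-0.6,-1,0,0,0,0],[-0.6,-1,0,0,0,0]]' | tail -5
python3 -m pendant '[[-0.6,-1,0,0,0,0],[-0.6,-1,0,0,0,0],[-0.6,-1,0,0,0,0],[-0.6,-1,0,0,0,0],[-0.6,-1,0,0,0,0]]'| tail -5
python3 -m pendant '[[-0.6,-1,0,0,0,0],[-0.6,-1,0,0,0,0],[-0.6,-1,0,0,0,0],[-0.6,-1,0,0,0,0],[-0.6,-1,0,0,0,0]]'| tail -5
python3 -m pendant '[[-0.6,-1,0,0,0,0],[-0.6,-1,0,0,0,0],[-0.6,-1,0,0,0,0],[-0.6,-1,0,0,0,0],[-0.6,-1,0,0,0,0]]'
python3 -m pendant '[[-0.6,-1,0,0,0,0],[-0.6,-1,0,0,0,0],[-0.6,-0.6,0,0,0,0],[0,0,0,0,0,0],[0,0,0,0,0,0]]'
python3 -c "
from h import *
print(r.get_state()['q'])"
```

```text
tool_pos: [0.2953, 0.4583, 0.2758]
eef_rot: [0.001, 1.0, -0.0, -0.0]
contact_force: [1.0, -0.4, -0.0]
opening: 0.779
finger_force: 0.0
tool_pos: [0.37, 0.3332, 0.276]
eef_rot: [0.001, 1.0, -0.0, -0.0]
contact_force: [0.2, -0.2, -0.3]
opening: 0.773
finger_force: 0.0
tool_pos: [0.4448, 0.2081, 0.276]
eef_rot: [0.001, 1.0, -0.0, -0.0]
contact_force: [0.6, 0.8, 0.3]
opening: 0.772
finger_force: 0.0
clock: 2.18
tool_pos: [0.5195, 0.083, 0.2759]
eef_rot: [0.001, 1.0, -0.0, -0.0]
contact_force: [0.4, 1.2, -0.5]
opening: 0.778
finger_force: 0.0
clock: 2.6
tool_pos: [0.5642, 0.0184, 0.2756]
eef_rot: [0.002, 1.0, 0.0, -0.0]
contact_force: [0.1, 0.5, -0.7]
opening: 0.775
finger_force: 0.0
[ 0.0862  0.575  -0.332   1.7009  0.2271  0.9047  1.2291]
```

```bash
python3 -m pendant '[[0,0.03,0.8,0,0,0],[0,0,0.8,0,0,0],[0,0,0.8,0,0,0],[0,0,0.6,0,0,0],[0,0,0,0,0,0]]'
python3 - <<'E'
from h import *
p,d=optics.snapshot("side"); 
c=cv2.resize(p[110:240,260:430],None,fx=4.5,fy=4.5,interpolation=cv2.INTER_CUBIC);cv2.imwrite("pics/s1.png",c)
print(project("side",[.565,.0195,.191]),project("side",r.get_state()["tool_pos"]))
E
```

```text
clock: 3.02
tool_pos: [0.5611, 0.0217, 0.1984]
eef_rot: [-0.001, 1.0, 0.0, -0.003]
contact_force: [-0.2, -0.1, -0.0]
opening: 0.774
finger_force: 0.0
(np.float64(343.6591640853957), np.float64(167.44578449235476)) (np.float64(342.20812666366385), np.float64(162.7645030278576))
```

View pics/s1.png

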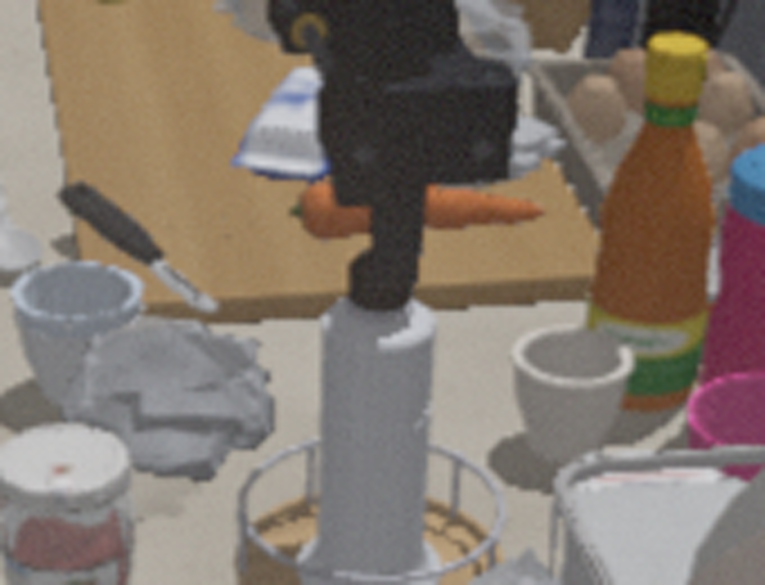

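The near finger is in front of the knob at about (385,280) in the crop, lined up with the column centre at about (378). It is clear to straddle.

```bash
python3 -m pendant '[[-0.15,-0.06,0.4,0,0,0],[0,0,0.6,0,0,0],[0,0,0.6,0,0,0],[0,0,0.6,0,0,0],[0,0,0.36,0,0,0]]'
python3 -m pendant '[[0,0,0,0,0,0],[0,0,0,0,0,0],[0,0,0,0,0,0]]'
```

```text
clock: 3.48
tool_pos: [0.568, 0.0191, 0.1366]
eef_rot: [0.001, 1.0, 0.0, 0.0]
contact_force: [-0.2, -0.1, 0.8]
opening: 0.773
finger_force: 0.0
clock: 3.73
tool_pos: [0.5686, 0.0189, 0.1381]
eef_rot: [0.001, 1.0, 0.0, 0.001]
contact_force: [-0.1, -0.3, 0.3]
opening: 0.774
finger_force: 0.0
```

```bash
python3 -m pendant '[[0.12,0.06,0.12,0,0,0],[0,0.06,0,0,0,0],[0,0.06,0,0,0,0],[0,0.06,0,0,0,0],[0,0.04,0,0,0,0]]'|sed -n '2p;4p'
python3 -m pendant '[[0,0.03,0,0,0,0],[0,0.03,0,0,0,0],[0,0,0,0,0,0]]'|sed -n '2p;4p'
python3 -m pendant '[[0,0.03,0,0,0,0],[0,0.03,0,0,0,0],[0,0,0,0,0,0]]'|sed -n '2p;4p'
python3 -m pendant '[[0,0.03,0,0,0,0],[0,0.03,0,0,0,0],[0,0,0,0,0,0]]'|sed -n '2p;4p'
```

```text
tool_pos: [0.565, 0.0261, 0.1344]
contact_force: [-1.2, -0.2, 0.1]
tool_pos: [0.5649, 0.0274, 0.1342]
contact_force: [-0.3, 0.1, -1.0]
tool_pos: [0.5649, 0.0289, 0.1342]
contact_force: [0.0, -0.7, -0.5]
tool_pos: [0.5649, 0.0299, 0.1342]
contact_force: [0.1, -0.9, -0.0]
```

```bash
python3 -m pendant '[[0,0.03,0,0,0,0],[0,0,0,0,0,0],[0,0,0,0,0,0]]'|sed -n '2p;4p'
python3 -m pendant '[[0,0.03,0,0,0,0],[0,0,0,0,0,0],[0,0,0,0,0,0]]'|sed -n '2p;4p'
python3 -m pendant '[[0,0.03,0,0,0,0],[0,0,0,0,0,0],[0,0,0,0,0,0]]'|sed -n '2p;4p'
python3 -m pendant '[[0,0.03,0,0,0,0],[0,0,0,0,0,0],[0,0,0,0,0,0]]'|sed -n '2p;4p'
```

```text
tool_pos: [0.5649, 0.0303, 0.1343]
contact_force: [-1.3, -2.5, 1.8]
tool_pos: [0.565, 0.0313, 0.1343]
contact_force: [0.1, -3.4, 2.6]
tool_pos: [0.5649, 0.0324, 0.1343]
contact_force: [0.3, -3.0, 3.1]
tool_pos: [0.5649, 0.0333, 0.1342]
contact_force: [0.7, -3.5, 2.9]
```

```bash
python3 -m pendant '[[0,0.03,0,0,0,0],[0,0,0,0,0,0],[0,0,0,0,0,0]]'|sed -n '2p;4p'
python3 -m pendant '[[0,0.03,0,0,0,0],[0,0,0,0,0,0],[0,0,0,0,0,0]]'|sed -n '2p;4p'
python3 -m pendant '[[0,0.03,0,0,0,0],[0,0,0,0,0,0],[0,0,0,0,0,0]]'|sed -n '2p;4p'
```

```text
tool_pos: [0.5649, 0.0341, 0.1342]
contact_force: [-1.0, -3.2, 2.7]
tool_pos: [0.5649, 0.0348, 0.1342]
contact_force: [0.9, -3.4, 2.6]
tool_pos: [0.5649, 0.0356, 0.1342]
contact_force: [-0.4, -2.8, 3.1]
```

```bash
python3 -m pendant '[[0,0.03,0,0,0,0],[0,0,0,0,0,0],[0,0,0,0,0,0]]'|sed -n '2p;4p'
python3 -m pendant '[[0,0.03,0,0,0,0],[0,0,0,0,0,0],[0,0,0,0,0,0]]'|sed -n '2p;4p'
```

```text
tool_pos: [0.5649, 0.0363, 0.1342]
contact_force: [0.3, -3.1, 3.3]
tool_pos: [0.5649, 0.0371, 0.1342]
contact_force: [1.3, -3.2, 2.5]
```

```bash
python3 -m pendant '[[0,0.03,0,0,0,0],[0,0,0,0,0,0],[0,0,0,0,0,0]]'|sed -n '2p;4p'
python3 -m pendant '[[0,0.03,0,0,0,0],[0,0,0,0,0,0],[0,0,0,0,0,0]]'|sed -n '2p;4p'
```

```text
tool_pos: [0.5649, 0.0375, 0.1343]
contact_force: [-0.4, -4.7, 4.1]
tool_pos: [0.565, 0.0378, 0.1344]
contact_force: [-0.9, -5.3, 4.7]
```

```bash
python3 -m pendant '[[0,0.03,0,0,0,0],[0,0,0,0,0,0],[0,0,0,0,0,0]]'|sed -n '2p;4p'
python3 -m pendant '[[0,0.03,0,0,0,0],[0,0,0,0,0,0],[0,0,0,0,0,0]]'|sed -n '2p;4p'
```

```text
tool_pos: [0.565, 0.038, 0.1344]
contact_force: [0.2, -6.3, 5.1]
tool_pos: [0.565, 0.0383, 0.1345]
contact_force: [-0.4, -6.2, 6.2]
```

```bash
python3 -m pendant '[[0,0.03,0,0,0,0],[0,0,0,0,0,0],[0,0,0,0,0,0]]'|sed -n '2p;4p'
python3 -m pendant '[[0,0.03,0,0,0,0],[0,0,0,0,0,0],[0,0,0,0,0,0]]'|sed -n '2p;4p'
python3 -m pendant '[[0,0.02,0,0,0,0],[0,0,0,0,0,0],[0,0,0,0,0,0]]'
```

```text
tool_pos: [0.565, 0.0385, 0.1345]
contact_force: [0.2, -7.3, 6.6]
tool_pos: [0.5651, 0.0388, 0.1346]
contact_force: [-0.5, -7.9, 7.0]
clock: 8.9
tool_pos: [0.5651, 0.0389, 0.1346]
eef_rot: [0.002, 1.0, -0.002, 0.0]
contact_force: [-0.3, -7.8, 7.0]
opening: 0.777
finger_force: 4.7
```

```bash
python3 -m pendant '[[0,-0.08,0,0,0,0],[0,-0.08,0,0,0,0],[0,-0.08,0,0,0,0],[0,-0.08,0,0,0,0],[0,-0.08,0,0,0,0]]'|sed -n '2p;4p'
python3 -m pendant '[[0,-0.12,0,0,0,0],[0,-0.12,0,0,0,0],[0,-0.12,0,0,0,0],[0,-0.12,0,0,0,0],[0,-0.12,0,0,0,0]]'|sed -n '2p;4p'
python3 -m pendant '[[0,-0.06,0,0,0,0],[0,-0.06,0,0,0,0],[0,0,0,0,0,0],[0,0,0,0,0,0]]'|sed -n '2p;4p'
```

```text
tool_pos: [0.5645, 0.0332, 0.1338]
contact_force: [-0.0, -0.9, -0.8]
tool_pos: [0.5649, 0.017, 0.1342]
contact_force: [-1.1, -0.5, 0.1]
tool_pos: [0.5649, 0.014, 0.1342]
contact_force: [-0.3, -0.5, -0.3]
```

```bash
python3 -m pendant '[[0,-0.04,0,0,0,0],[0,-0.04,0,0,0,0],[0,0,0,0,0,0]]'|sed -n '2p;4p'
python3 -m pendant '[[0,-0.04,0,0,0,0],[0,-0.04,0,0,0,0],[0,0,0,0,0,0]]'|sed -n '2p;4p'
```

```text
tool_pos: [0.5649, 0.0118, 0.1342]
contact_force: [0.1, -0.5, 0.0]
tool_pos: [0.565, 0.0107, 0.1344]
contact_force: [-1.0, 1.2, 0.8]
```

```bash
python3 -m pendant '[[0,-0.04,0,0,0,0],[0,0,0,0,0,0],[0,0,0,0,0,0]]'|sed -n '2p;4p'
python3 -m pendant '[[0,-0.04,0,0,0,0],[0,0,0,0,0,0],[0,0,0,0,0,0]]'|sed -n '2p;4p'
python3 -m pendant '[[0,-0.04,0,0,0,0],[0,0,0,0,0,0],[0,0,0,0,0,0]]'|sed -n '2p;4p'
python3 -m pendant '[[0,-0.04,0,0,0,0],[0,0,0,0,0,0],[0,0,0,0,0,0]]'|sed -n '2p;4p'
python3 -m pendant '[[0,-0.04,0,0,0,0],[0,0,0,0,0,0],[0,0,0,0,0,0]]'|sed -n '2p;4p'
```

```text
tool_pos: [0.5651, 0.0097, 0.1344]
contact_force: [0.1, 2.9, 2.4]
tool_pos: [0.5651, 0.0081, 0.1343]
contact_force: [-0.4, 3.0, 2.0]
tool_pos: [0.5649, 0.0068, 0.1342]
contact_force: [0.7, 3.1, 2.7]
tool_pos: [0.5648, 0.0058, 0.1342]
contact_force: [-0.8, 2.7, 2.6]
tool_pos: [0.5648, 0.0048, 0.1342]
contact_force: [-0.3, 2.2, 1.3]
```

```bash
python3 -m pendant '[[0,-0.04,0,0,0,0],[0,0,0,0,0,0],[0,0,0,0,0,0]]'|sed -n '2p;4p'
python3 -m pendant '[[0,-0.04,0,0,0,0],[0,0,0,0,0,0],[0,0,0,0,0,0]]'|sed -n '2p;4p'
python3 -m pendant '[[0,-0.03,0,0,0,0],[0,0,0,0,0,0],[0,0,0,0,0,0]]'|sed -n '2p;4p'
```

```text
tool_pos: [0.5649, 0.0039, 0.1342]
contact_force: [0.1, 3.1, 3.3]
tool_pos: [0.565, 0.0034, 0.1343]
contact_force: [-0.4, 4.9, 3.9]
tool_pos: [0.5651, 0.0031, 0.1344]
contact_force: [-0.1, 5.6, 4.9]
```

```bash
python3 -m pendant '[[0,-0.04,0,0,0,0],[0,0,0,0,0,0],[0,0,0,0,0,0]]'|sed -n '2p;4p'
python3 -m pendant '[[0,-0.03,0,0,0,0],[0,0,0,0,0,0],[0,0,0,0,0,0]]'|sed -n '2p;4p'
python3 -m pendant '[[0,-0.03,0,0,0,0],[0,0,0,0,0,0],[0,0,0,0,0,0]]'|sed -n '2p;4p'
```

```text
tool_pos: [0.5652, 0.0027, 0.1345]
contact_force: [0.7, 6.5, 5.1]
tool_pos: [0.5653, 0.0025, 0.1346]
contact_force: [1.0, 7.1, 6.4]
tool_pos: [0.5653, 0.0022, 0.1347]
contact_force: [0.4, 7.3, 6.3]
```

Both stops were felt, symmetrically at y = 0.0373 and 0.0037, so the axis is at y of about 0.0205. The lean of about 0.062 rad means a gap of about 3.3 mm, or roughly 2.6 rad of knob. Now I re-centre, rise and wind the wrist back half a turn.

```bash
python3 -m pendant '[[0,0.08,0,0,0,0],[0,0.08,0,0,0,0],[0,0.08,0,0,0,0],[0,0.08,0,0,0,0],[0,0.08,0,0,0,0]]'|sed -n '2p;4p'
python3 -m pendant '[[0,0.12,0,0,0,0],[0,0.12,0,0,0,0],[0,0.12,0,0,0,0],[0,0.08,0,0,0,0],[0,0,0,0,0,0]]'|sed -n '2p;4p'
python3 -m pendant '[[0,0,-0.6,0,0,0],[0,0,-0.8,0,0,0],[0,0,-0.8,0,0,0],[0,0,-0.8,0,0,0],[0,0,0,0,0,-0.038]]'
python3 -m pendant '[[0,0,0,0,0,-0.038],[0,0,0,0,0,-0.038],[0,0,0,0,0,-0.038],[0,0,0,0,0,-0.038],[0,0,0,0,0,-0.038]]'
python3 - <<'E'
from h import *
print(r.get_state()["q"])
ang=0
p,d=optics.snapshot("side");P=cloud("side",d)
m=(abs(P[...,0]-.565)<.06)&(abs(P[...,1]-.02)<.06)&(P[...,2]>.1)&(P[...,2]<.14)
q=P[m];A=np.c_[2*q[:,:2],np.ones(len(q))];s=np.linalg.lstsq(A,(q[:,:2]**2).sum(1),rcond=None)[0];print(s[:2],len(q))
E
```

```text
tool_pos: [0.5641, 0.0083, 0.1336]
contact_force: [-0.0, 1.0, -1.2]
tool_pos: [0.5648, 0.0212, 0.1342]
contact_force: [0.5, 0.6, -0.2]
clock: 14.57
tool_pos: [0.5671, 0.021, 0.2129]
eef_rot: [-0.059, 0.998, -0.0, 0.003]
contact_force: [-0.1, -0.3, 0.5]
opening: 0.771
finger_force: 0.0
clock: 14.98
tool_pos: [0.5648, 0.0202, 0.2092]
eef_rot: [-0.352, 0.936, -0.0, -0.0]
contact_force: [0.2, -0.8, 0.3]
opening: 0.773
finger_force: 0.0
[ 0.1848  0.6855 -0.5146  1.7711  0.4483  0.8039  1.741 ]
[0.5657 0.0197] 420
```

```bash
python3 -m pendant '[[0,0,0.4,0,0,0],[0,0,0.4,0,0,0],[0,0,0.4,0,0,0],[0,0,0.42,0,0,0],[0,0,0,0,0,0]]'
python3 -m pendant '[[0,0,0,0,0,0],[0,0,0,0,0,0]]'
```

```text
clock: 15.45
tool_pos: [0.5631, 0.0204, 0.166]
eef_rot: [-0.35, 0.937, 0.0, -0.002]
contact_force: [0.3, -0.9, -0.3]
opening: 0.775
finger_force: 0.0
clock: 15.62
tool_pos: [0.565, 0.021, 0.1686]
eef_rot: [-0.35, 0.937, 0.0, 0.0]
contact_force: [0.8, -0.1, -0.8]
opening: 0.772
finger_force: 0.0
```

```bash
python3 -m pendant '[[0,0,0,0,0,0],[0,0,0,0,0,0],[0,0,0,0,0,0],[0,0,0,0,0,0],[0,0,0,0,0,0]]' -1 15
python3 -m pendant '[[0,0,0,0,0,0],[0,0,0,0,0,0],[0,0,0,0,0,0],[0,0,0,0,0,0],[0,0,0,0,0,0]]'
python3 -c "
from h import *
s=r.get_state();print(s['q'],s['moment'])"
```

```text
clock: 16.03
tool_pos: [0.565, 0.0207, 0.1689]
eef_rot: [-0.35, 0.937, -0.0, 0.0]
contact_force: [-0.5, 0.2, 0.4]
opening: 0.417
finger_force: 0.0
clock: 16.45
tool_pos: [0.5651, 0.0208, 0.1695]
eef_rot: [-0.35, 0.937, -0.0, 0.0]
contact_force: [-1.9, -0.8, 4.9]
opening: 0.325
finger_force: 18.9
[ 0.1615  0.7376 -0.4783  1.8077  0.4915  0.7159  1.6969] [ 0.0275  0.2877 -0.0523]
```

```bash
cat > s.py <<'E'
from h import *
s=r.get_state();e=R.from_quat(s["eef_rot"]).as_matrix()[:,1]
print(round(float(s["clock"]),2),"yaw",round(float(np.arctan2(e[1],e[0])),4),s["tool_pos"],"F",s["contact_force"],"M",s["moment"],"q7",s["q"][6],"op",s["opening"],s["finger_force"])
E
python3 s.py
python3 -m pendant '[[0,0,0,0,0,0.03],[0,0,0,0,0,0.03],[0,0,0,0,0,0.03],[0,0,0,0,0,0],[0,0,0,0,0,0]]'>/dev/null; python3 s.py
python3 -m pendant '[[0,0,0,0,0,0.03],[0,0,0,0,0,0.03],[0,0,0,0,0,0.03],[0,0,0,0,0,0],[0,0,0,0,0,0]]'>/dev/null; python3 s.py
```

```text
16.45 yaw 2.2854 [0.5651 0.0208 0.1695] F [-1.9393 -0.7637  4.894 ] M [ 0.0275  0.2877 -0.0523] q7 1.6968524453878364 op 0.3248692376352434 18.899922947748564
16.87 yaw 2.0051 [0.5651 0.0207 0.1692] F [-1.1268 -0.6655  5.6023] M [-0.0758  0.1893 -0.0177] q7 1.4860129349677265 op 0.32417280903795803 18.041298807947896
17.28 yaw 1.7239 [0.5651 0.0206 0.1689] F [ 0.0131 -0.4874  3.7246] M [-0.1189  0.003  -0.1104] q7 1.2788242564635774 op 0.3218341811712932 17.55567086627707
```

```bash
python3 -m pendant '[[0,0,0.006,0,0,0.036],[0,0,0.006,0,0,0.036],[0,0,0.006,0,0,0.036],[0,0,0.006,0,0,0.036],[0,0,0,0,0,0]]'>/dev/null; python3 s.py
python3 -m pendant '[[0,0,0.006,0,0,0.036],[0,0,0.006,0,0,0.036],[0,0,0.006,0,0,0.036],[0,0,0.006,0,0,0.036],[0,0,0,0,0,0]]'>/dev/null; python3 s.py
python3 -m pendant '[[0,0,0.006,0,0,0.036],[0,0,0.006,0,0,0.036],[0,0,0.006,0,0,0.036],[0,0,0.006,0,0,0.036],[0,0,0,0,0,0]]'>/dev/null; python3 s.py
```

```text
17.7 yaw 1.2678 [0.5651 0.0205 0.1683] F [ 0.2066 -1.1491  5.1714] M [-0.2835  0.0591 -0.0501] q7 0.9506706859434526 op 0.32581030446378445 17.54207230755128
18.12 yaw 0.8162 [0.565  0.0203 0.1677] F [-0.6585 -1.4326  6.0802] M [-0.3324  0.1366 -0.0488] q7 0.6343598660752574 op 0.3275450515895056 17.48413102584891
18.53 yaw 0.3638 [0.565  0.0203 0.1671] F [-1.0496 -1.1838  6.8538] M [-0.348   0.2283 -0.0408] q7 0.3231939734586706 op 0.32340723907251406 17.499218228040263
```

```bash
python3 -m pendant '[[0,0,0.008,0,0,0.036],[0,0,0.008,0,0,0.036],[0,0,0.008,0,0,0.036],[0,0,0,0,0,0],[0,0,0,0,0,0]]'>/dev/null; python3 s.py
python3 -m pendant '[[0,0,0.008,0,0,0.036],[0,0,0.008,0,0,0.036],[0,0,0.006,0,0,0.03],[0,0,0,0,0,0],[0,0,0,0,0,0]]'>/dev/null; python3 s.py
python3 -m pendant '[[0,0,0.008,0,0,0.032],[0,0,0.008,0,0,0.032],[0,0,0.006,0,0,0.032],[0,0,0,0,0,0],[0,0,0,0,0,0]]'>/dev/null; python3 s.py
```

```text
18.95 yaw 0.0289 [0.5649 0.0202 0.1667] F [-1.5471 -2.0185  8.4838] M [-0.3196  0.2798 -0.0633] q7 0.09490706245986924 op 0.3242674676580582 17.55381116992794
19.37 yaw -0.2916 [0.5647 0.0202 0.1663] F [-3.0758 -1.2248  9.9917] M [-0.3549  0.4806 -0.0349] q7 -0.1234082174435718 op 0.32382118008056593 17.551545590395108
19.78 yaw -0.5932 [0.5646 0.0202 0.166 ] F [-2.1694 -1.9904 11.5609] M [-0.2567  0.6985 -0.0614] q7 -0.3299726223511873 op 0.3280212472252781 17.70777771016583
```

```bash
python3 -m pendant '[[0,0,0,0,0,0.034],[0,0,0,0,0,0.034],[0,0,0,0,0,0.034],[0,0,0,0,0,0],[0,0,0,0,0,0]]'>/dev/null; python3 s.py
python3 -m pendant '[[0,0,0,0,0,0],[0,0,0,0,0,0],[0,0,0,0,0,0],[0,0,0,0,0,0],[0,0,0,0,0,0]]' 0.2 >/dev/null; python3 s.py
python3 -m pendant '[[0,0,0,0,0,0],[0,0,0,0,0,0],[0,0,0,0,0,0]]' >/dev/null; python3 s.py
```

```text
20.2 yaw -0.9137 [0.5646 0.0203 0.1658] F [-1.956  -0.5165 10.9652] M [-0.2027  0.6684 -0.0411] q7 -0.552301134014902 op 0.32902937940806587 17.833284640219063
20.62 yaw -0.9174 [0.5645 0.0209 0.1647] F [0.0065 0.5784 0.0429] M [-0.0049  0.0941  0.0172] q7 -0.5555057406275682 op 0.5980758766013708 0.0
20.87 yaw -0.9186 [0.5648 0.0207 0.1651] F [ 0.7147 -0.8786  0.3069] M [-0.0666  0.1497  0.0264] q7 -0.5562856912675611 op 0.5960529644734626 0.0
```

Total turn is 3.20 rad and the knob is released. I'll verify that the play is gone with a gentle push on the column.

```bash
python3 -m pendant '[[0,0,-0.5,0,0,0],[0,0,-0.6,0,0,0],[0,0,-0.5,0,0,0.034],[0,0,0,0,0,0.035],[0,0,0,0,0,0.035]]' 0.55 >/dev/null
python3 -m pendant '[[0,0,0,0,0,0.035],[0,0,0,0,0,0.035],[0,0,0,0,0,0.034],[0,0,0,0,0,0],[0,0,0,0,0,0]]' >/dev/null; python3 s.py
python3 - <<'E'
from h import *
p,d=optics.snapshot("side"); 
c=cv2.resize(p[110:240,260:430],None,fx=4.5,fy=4.5,interpolation=cv2.INTER_CUBIC);cv2.imwrite("pics/s2.png",c)
E
```

```text
21.7 yaw -1.5691 [0.5648 0.0208 0.2051] F [0.2173 0.3326 0.6808] M [-0.0064  0.1511 -0.0386] q7 -1.0671198731570661 op 0.7741467844198477 0.0
```

View pics/s2.png

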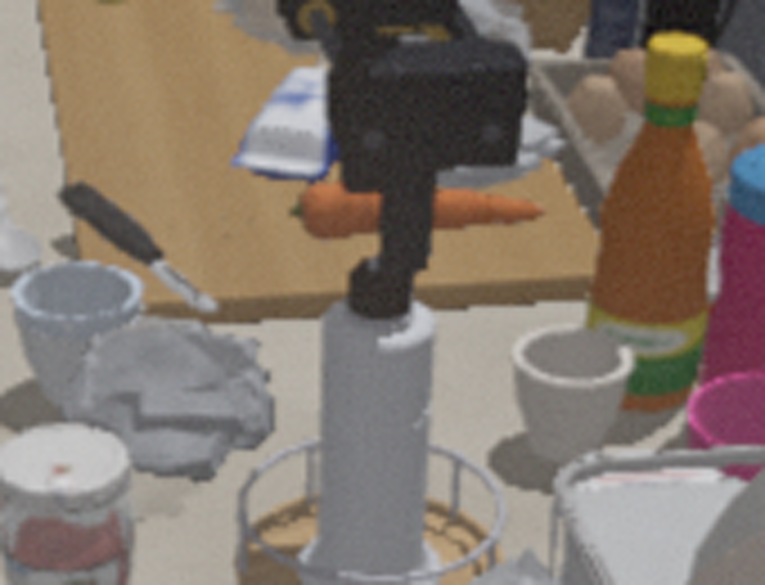

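The column stands upright with the knob down on it (crop 385,290). Next, a gentle push test to the left.

```bash
python3 -m pendant '[[0,0,0.6,0,0,0],[0,0,0.6,0,0,0],[0,0,0.6,0,0,0],[0,0,0.6,0,0,0],[0,0,0.43,0,0,0]]' >/dev/null
python3 -m pendant '[[0,-0.08,0,0,0,0],[0,-0.08,0,0,0,0],[0,-0.08,0,0,0,0],[0,-0.08,0,0,0,0],[0,0,0,0,0,0]]' >/dev/null;python3 s.py
python3 -m pendant '[[0,-0.04,0,0,0,0],[0,0,0,0,0,0],[0,0,0,0,0,0]]'|sed -n '2p;4p'
python3 -m pendant '[[0,-0.04,0,0,0,0],[0,0,0,0,0,0],[0,0,0,0,0,0]]'|sed -n '2p;4p'
python3 -m pendant '[[0,-0.04,0,0,0,0],[0,0,0,0,0,0],[0,0,0,0,0,0]]'|sed -n '2p;4p'
```

```text
22.58 yaw -1.5711 [0.5654 0.0295 0.1351] F [-0.2275  0.291  -0.5303] M [-0.0041  0.099  -0.0535] q7 -1.0046645776153 op 0.7751411208650749 0.0
tool_pos: [0.565, 0.0297, 0.1347]
contact_force: [0.1, 0.8, -0.0]
tool_pos: [0.565, 0.03, 0.1346]
contact_force: [-0.3, -0.7, 1.5]
tool_pos: [0.5651, 0.0304, 0.1347]
contact_force: [-0.5, -6.3, 2.9]
```

```bash
python3 -m pendant '[[0,-0.03,0,0,0,0],[0,0,0,0,0,0],[0,0,0,0,0,0]]'|sed -n '2p;4p'
python3 -m pendant '[[0,-0.03,0,0,0,0],[0,0,0,0,0,0],[0,0,0,0,0,0]]'|sed -n '2p;4p'
python3 -m pendant '[[0,-0.03,0,0,0,0],[0,0,0,0,0,0],[0,0,0,0,0,0]]'|sed -n '2p;4p'
```

```text
tool_pos: [0.5651, 0.0307, 0.1348]
contact_force: [-1.0, -5.5, 2.9]
tool_pos: [0.5651, 0.0309, 0.1349]
contact_force: [-0.3, -6.6, 2.3]
tool_pos: [0.5652, 0.0312, 0.135]
contact_force: [-0.8, -7.9, 2.9]
```

```bash
q='sed -n 2p;4p'
cat > t.py <<'E'
from h import *
s=r.get_state();print(s["tool_pos"][1:],s["contact_force"][1:],s["moment"][:1],round(float(s["finger_force"]),1))
E
python3 -m pendant '[[0,0.05,0,0,0,0],[0,0.05,0,0,0,0],[0,0.05,0,0,0,0],[0,0,0,0,0,0],[0,0,0,0,0,0]]'>/dev/null; python3 t.py
python3 -m pendant '[[0,-0.03,0,0,0,0],[0,-0.03,0,0,0,0],[0,0,0,0,0,0]]'>/dev/null; python3 t.py
python3 -m pendant '[[0,-0.02,0,0,0,0],[0,0,0,0,0,0]]'>/dev/null; python3 t.py
python3 -m pendant '[[0,-0.02,0,0,0,0],[0,0,0,0,0,0]]'>/dev/null; python3 t.py
python3 -m pendant '[[0,-0.02,0,0,0,0],[0,0,0,0,0,0]]'>/dev/null; python3 t.py
python3 -m pendant '[[0,-0.02,0,0,0,0],[0,0,0,0,0,0]]'>/dev/null; python3 t.py
python3 -m pendant '[[0,-0.02,0,0,0,0],[0,0,0,0,0,0]]'>/dev/null; python3 t.py
python3 -m pendant '[[0,-0.02,0,0,0,0],[0,0,0,0,0,0]]'>/dev/null; python3 t.py
```

```text
[0.0301 0.1345] [-4.2353  1.765 ] [-0.9016] 2.0
[0.0307 0.1346] [-5.1679  3.5581] [-1.2942] 2.9
[0.0308 0.1346] [-5.8943  2.6248] [-1.4655] 3.2
[0.0309 0.1347] [-8.033   2.8708] [-1.5528] 3.5
[0.0311 0.1347] [-7.213   2.8473] [-1.6641] 3.7
[0.0313 0.1348] [-7.788   2.8016] [-1.7802] 4.0
[0.0314 0.1349] [-8.9827  3.2577] [-1.9332] 4.3
[0.0316 0.1349] [-8.6355  2.8842] [-2.0321] 4.5
```

```bash
python3 -m pendant '[[0,0.1,0,0,0,0],[0,0.1,0,0,0,0],[0,0.05,0,0,0,0],[0,0,0,0,0,0],[0,0,0,0,0,0]]'>/dev/null; python3 t.py
for i in 1 ; do python3 -m pendant '[[0,-0.01,0,0,0,0],[0,0,0,0,0,0]]'>/dev/null; python3 t.py; done
python3 -m pendant '[[0,-0.02,0,0,0,0],[0,0,0,0,0,0]]'>/dev/null; python3 t.py
python3 -m pendant '[[0,-0.02,0,0,0,0],[0,0,0,0,0,0]]'>/dev/null; python3 t.py
python3 -m pendant '[[0,-0.02,0,0,0,0],[0,0,0,0,0,0]]'>/dev/null; python3 t.py
python3 -m pendant '[[0,-0.02,0,0,0,0],[0,0,0,0,0,0]]'>/dev/null; python3 t.py
python3 -m pendant '[[0,-0.02,0,0,0,0],[0,0,0,0,0,0]]'>/dev/null; python3 t.py
python3 -m pendant '[[0,-0.02,0,0,0,0],[0,0,0,0,0,0]]'>/dev/null; python3 t.py
python3 -m pendant '[[0,-0.02,0,0,0,0],[0,0,0,0,0,0]]'>/dev/null; python3 t.py
python3 -c "
from h import *
print(r.get_state()['clock'],r.get_state()['opening'])"
```

```text
[0.0299 0.1341] [-0.1552  0.2821] [-0.1302] 0.2
[0.0297 0.1342] [0.0517 0.3789] [-0.0115] 0.0
[0.0297 0.1343] [0.5522 1.0064] [-0.033] 0.0
[0.0298 0.1344] [-0.5926 -0.5254] [-0.0357] 0.1
[0.0299 0.1345] [-1.5481 -0.1537] [-0.215] 0.7
[0.03   0.1345] [-1.1971 -1.4715] [-0.506] 1.3
[0.0303 0.1345] [-4.4665 -0.6317] [-0.7755] 2.0
[0.0306 0.1346] [-3.9166 -0.2527] [-1.0428] 2.6
[0.0308 0.1347] [-5.7932  0.8789] [-1.2262] 2.8
27.5 0.7740847635025548
```

The push test stays stiff up to about 5 N, then yields. That puts the preload at roughly 8–12 N, inside the 4–22 N window. Withdrawing now.

```bash
python3 -m pendant '[[0,0.1,0,0,0,0],[0,0.1,0,0,0,0],[0,0.1,0,0,0,0],[0,0.12,0,0,0,0],[0,0,0,0,0,0]]'>/dev/null; python3 t.py
python3 -m pendant '[[0,0,-0.6,0,0,0],[0,0,-1,0,0,0],[0,0,-1,0,0,0],[0,0,-1,0,0,0],[0,0,-1,0,0,0]]'>/dev/null
python3 -m pendant '[[0,0,0,0,0,0],[0,0,0,0,0,0],[0,0,0,0,0,0],[0,0,0,0,0,0],[0,0,0,0,0,0]]'>/dev/null; python3 s.py
python3 - <<'E'
from h import *
for n in("side","top"):
    p,d=optics.snapshot(n);P=cloud(n,d)
    for lo,hi in((.13,.16),(.06,.1)):
        m=(np.hypot(P[...,0]-.565,P[...,1]-.02)<.03)&(P[...,2]>lo)&(P[...,2]<hi);q=P[m]
        if len(q)<9: continue
        A=np.c_[2*q[:,:2],np.ones(len(q))];s=np.linalg.lstsq(A,(q[:,:2]**2).sum(1),rcond=None)[0];print(n,lo,s[:2],len(q))
p,d=optics.snapshot("side");cv2.imwrite("pics/end.png",cv2.resize(p[100:400,240:460],None,fx=2,fy=2))
E
```

```text
[0.0215 0.1345] [-0.7903  0.5439] [-0.0707] 0.0
28.75 yaw -1.5723 [0.5641 0.022  0.2482] F [-0.3596  0.4584 -0.5604] M [-0.0123  0.2381 -0.0017] q7 -1.1161395022901726 op 0.771674049998446 0.0
side 0.13 [0.5656 0.02  ] 333
side 0.06 [0.5658 0.02  ] 392
top 0.13 [0.5624 0.0202] 283
top 0.06 [0.5634 0.02  ] 232
```

View pics/end.png

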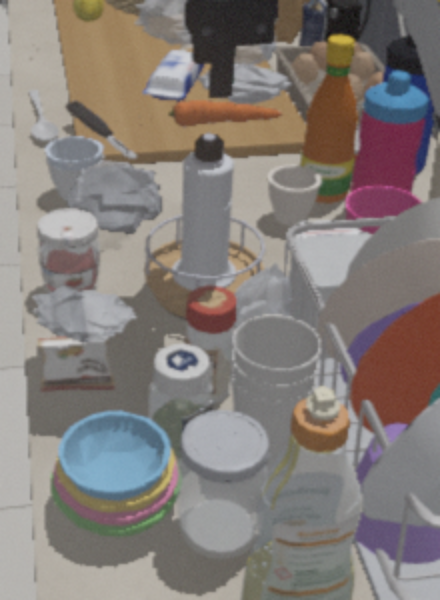

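The column is upright with the knob (208,150) seated on it, the jars are untouched and the gripper is clear above.

```bash
python3 -c "
from plant import r
print(r.finish_job())"
```

```text
the job is handed in; nothing more can be done
None
```

I handed the job in: I rocked the column to its stop on both sides, then turned the knob clockwise 3.2 rad and let go; it now bears on the upright column with an estimated 8–12 N (no verdict came back), and the jars look undisturbed.

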